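Rock three sealed parts cases and show the one that rattles to the camera

ROBOT

A 7-joint arm with a two-finger parallel gripper is mounted at the origin on a cart in front of the work surface, level with it; the furniture and walls round the work are solid. World frame = base frame: x ahead of the robot, y to its left, z up, the work surface at z = 0. Lengths are in m, angles in rad, forces in N, time in s.
With the tool pointing down it reaches from about 0.425 to 0.875 m from the base axis. Payload 4.7 kg.
Tool frame: the origin (TCP) lies midway between the tips of the shut fingers; the grasp point (between the pads) lies 19 mm behind it (env.tcp_to_grasp is the distance from the TCP to the grasp point, in m); z points along the fingers, y is the line along which they close (so a half turn about z gives the same grasp; the last joint's range is limited). The gripper opens to 87 mm and grips with 3 to 60 N. Pads are 19 mm wide; open, the fingers measure 117 mm over their backs; the gripper's body (75 mm by 190 mm) begins 51 mm behind the grasp point.
Start: joints at [1.228, 0.321, -0.07, 1.45, 0.023, 1.371, -0.057], TCP at [0.227, -0.609, 0.223] pointing down, gripper open.
Joint ranges: [-2.86, 2.86], [-0.3, 2.09], [-1.38, 1.24], [0.06, 2.45], [-1.56, 4.7], [0.09, 2.05], [-2.69, 2.69]. Speed limits (rad/s): [2.57, 2.57, 3.14, 3.14, 3.14, 3.14, 3.14].

INTERFACE

Orientations are given as a unit quaternion [w, x, y, z].
In Python, from cell import env, read_camera, close_job gives the robot as it stands. The module is installed in compiled form; this text tells all that it offers.
- The arm moves only by the shell command python3 -m handwheel 'ROWS' [FORCE]. ROWS is JSON, a list of rows, each a list of 3 entries, a list of its own where there are three numbers: the closure, from -1 (fully open) to 1 (shut), then the shift along the world's x, y, z in m, then the turn, a rotation vector about the world's x, y, z in rad. In form: [[fingers, [x, y, z], [rx, ry, rz]], ...]. A call has 1 to 8 rows; each row is the pose to reach, as a shift and turn from the pose commanded when the call began; what a row does not reach only later rows make up. A row lasts 1/8 s, in which the tool goes at most 62.5 mm and 10.7 degrees, less where a joint would pass 70% of its speed; a pose out of reach is approached as far as the arm can. A call with a gripper value outside its range is refused whole. The fingers move at their own pace and stop on an object; FORCE is the grip in N (left out, the last holds). Time passes only in rows, so rows that repeat a pose let the fingers close. It gives the time, the measured TCP pose, the force, the opening and the grip force at its end, in the units of the state.
- env.read_state(): the state, without advancing time (a new reading comes with each control period).
- read_camera(name): name is "scene" or "side" or "wrist"; returns a dict with "frame" (480x640x3 uint8, red, green, blue), "range_z" (480x640 float32, m along the optical axis (not along the pixel's ray), 0 where there is no reading), "mtx" (3x3 intrinsics, pixels), "pose" (4x4, takes a point from camera to world coordinates). Camera axes: x right, y up, looking along -z (the intrinsics and any distortion apply to the point x, -y, -z); pixel columns grow to the right and rows downward; lengths in m; the calibration is good to about 2 mm. A picture is of the moment at which its call begins.
- close_job(): hands the job in; it is judged then, once.
The state is a dict: "clock": time; "joint_pos": joint angles; "joint_vel": joint speeds; "joint_efforts": joint torques, N m; "ee_pos": TCP position; "eef_rot": TCP orientation; "contact_force": force on the tool from outside, world axes, zero at the start; "torque": the same for the moment, N m; "width": finger opening in m; "grip_force": force on a finger pad.
Only numpy, scipy, OpenCV 4.12 (cv2) and the standard library are available. Lean on these libraries where they do the work, as an engineer would, in place of code of your own. Each camera call takes 0.05 s, during which the arm holds its last target. There are 200 camera calls.

TASK

One of the three sealed parts cases on the board has a part loose inside. Working from the nearest case to the farthest, lift each one clear of the board, rock it well over, left end down and then right end down, to feel whether something slides and knocks inside, and stand it back where it was before you take the next. Then hold the one that rattles level and still about 12 cm in front of the inspection camera's lens, centred on the lens with its long side facing it, and finish while still holding it there; the other two stay standing in their places and the other things on the board are left alone.

Things in the scene. Friction and masses are not known exactly. Their poses are not given: they have to be found in the camera images.
- case_near: sealed dark grey parts case nearest to the robot, one of three alike: 120 mm long (own y axis, pointing left within 15 degrees at the start), 56 mm wide (own x), 40 mm high, latches on the short ends, plain long sides to grip across the 56 mm; 0.29 to 0.36 kg with its contents. Origin: centre of its underside
- case_middle: sealed dark grey parts case in the middle row, one of three alike: 120 mm long (own y axis, pointing left within 15 degrees at the start), 56 mm wide (own x), 40 mm high, latches on the short ends, plain long sides to grip across the 56 mm; 0.29 to 0.36 kg with its contents. Origin: centre of its underside
- case_far: sealed dark grey parts case farthest from the robot, one of three alike: 120 mm long (own y axis, pointing left within 15 degrees at the start), 56 mm wide (own x), 40 mm high, latches on the short ends, plain long sides to grip across the 56 mm; 0.29 to 0.36 kg with its contents. Origin: centre of its underside
- lens (a point): middle of the lens front of the inspection camera, 170 mm above the bench; own x axis points into the lens (away from the robot, within 12 degrees), so the lens looks along own -x. The camera (head 44 mm wide, top of its post at 230 mm, post 78 mm behind the lens front) stands fixed behind the board
- board: flat light grey board under the cases, 420 x 400 mm, 10 mm thick (top at z = 0.010), fixed; origin under its centre. A white instrument 240 mm tall stands close to its right (face at about y = 0.08). In one case a 25 mm ball of 0.12 kg rolls up to 43 mm either way from the middle and lies at the low end, so the wrist feels its weight shift; in the others the same weight is packed in the middle
- tape: white ring of sealing tape, 49 mm across, 13 mm high, left on the board; bystander
- housing: die-cast housing, 47 x 72 x 36 mm, left on the board; bystander
- plug_large: tapered rubber plug, 39 mm across, 42 mm high, far left on the board; bystander
- plug_small: tapered rubber plug, 26 mm across, 29 mm high, on the right edge of the board; bystander
There are look-alikes about, which are no part of the job. What is shaped like the case_near but purple is not meant.

How it is judged:
By the outcome, as a careful person would: the job done as asked, in the order asked, and still so for the second after the job is handed in, while the arm keeps its last pose, push and grip.
It also fails if it takes over 72 s, if anything falls off the work surface, if the arm or the gripper's body presses on something with over 40 N, if the wrist force passes 120 N, or if a joint passes its speed limit or range.

## Working session

There is one attempt and no reset: what is moved stays moved. The work goes in short steps, Python scripts to look and compute and a shell command to move; the robot and the scene stay as the last step left them, time stands still between calls to the robot, and variables do not carry over. Pictures are saved under pics/ and viewed, at most 10 in all, crops included, and the job is handed in when it is done.

```bash
mkdir -p pics
python3 - <<'E'
from cell import env, read_camera
import cv2,numpy as np
s=env.read_state(); print({k:np.round(v,3).tolist() for k,v in s.items()}, env.tcp_to_grasp)
for n in ["scene","side"]:
    c=read_camera(n); cv2.imwrite(f"pics/{n}0.png",c["frame"][:,:,::-1]); np.savez(f"{n}0.npz",**c)
    print(n,c["mtx"].round(1).tolist(),c["pose"].round(3).tolist(),c.keys())
E
```

```text
{'clock': 0.0, 'joint_pos': [1.228, 0.322, -0.07, 1.452, 0.023, 1.371, -0.057], 'joint_vel': [-0.001, -0.001, 0.002, -0.001, 0.0, -0.001, 0.001], 'joint_efforts': [0.0, -49.128, -0.404, -31.253, -0.064, 0.044, 0.0], 'ee_pos': [0.227, -0.609, 0.221], 'eef_rot': [-0.001, 0.984, 0.177, -0.0], 'contact_force': [-0.285, 0.562, 0.091], 'torque': [-0.033, 0.036, 0.078], 'grip_force': 0.0, 'width': 0.087} 0.0187
scene [[600.0, 0.0, 316.9], [0.0, 600.0, 250.2], [0.0, 0.0, 1.0]] [[-0.47, 0.665, -0.58, -0.1], [-0.882, -0.356, 0.308, 0.61], [-0.001, 0.657, 0.754, 1.032], [0.0, 0.0, 0.0, 1.0]] dict_keys(['frame', 'range_z', 'mtx', 'pose'])
side [[480.9, 0.0, 324.2], [0.0, 480.9, 237.0], [0.0, 0.0, 1.0]] [[0.823, 0.362, -0.437, 0.219], [-0.568, 0.541, -0.62, -0.272], [0.012, 0.759, 0.651, 0.686], [0.0, 0.0, 0.0, 1.0]] dict_keys(['frame', 'range_z', 'mtx', 'pose'])
```

View pics/scene0.png

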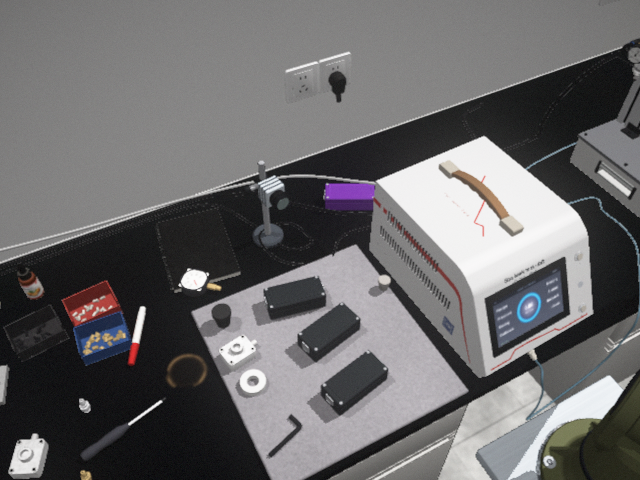

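View pics/side0.png

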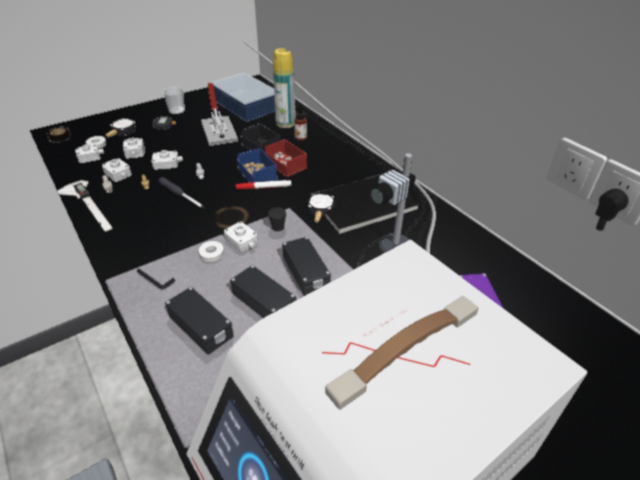

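The scene picture shows three dark cases at about (354,382), (329,331) and (295,298), with the inspection camera head at (275,192). The purple look-alike is at (348,196) and the instrument stands to the right. Next I'll measure poses from depth.

```bash
cat > h.py <<'E'
import numpy as np,cv2
def cloud(c):
    K,P,z=c["mtx"],c["pose"],c["range_z"].astype(float)
    v,u=np.mgrid[:480,:640]
    p=np.stack([(u-K[0,2])/K[0,0]*z,-(v-K[1,2])/K[1,1]*z,-z],-1)
    w=p@P[:3,:3].T+P[:3,3]; w[z==0]=np.nan
    return w
def cases(c,tops=(0.042,0.06)):
    w=cloud(c); g=c["frame"].astype(int).sum(-1)
    m=(g<200)&(w[...,2]>tops[0])&(w[...,2]<tops[1])&(w[...,0]>.3)&(w[...,0]<.95)&(w[...,1]>.07)&(w[...,1]<.5)
    n,l,st,_=cv2.connectedComponentsWithStats(m.astype(np.uint8))
    out=[]
    for i in range(1,n):
        if st[i,4]>250:
            q=w[l==i]; r=cv2.minAreaRect((q[:,:2]*1000).astype(np.float32)); b=cv2.boxPoints(r)
            e=max((b[1]-b[0],b[2]-b[1]),key=np.linalg.norm); e=e*np.sign(e[1])
            out.append((np.round(r[0]),np.round(r[1]),"yaw",round(float(np.degrees(np.arctan2(-e[0],e[1]))),1),"z",round(float(np.median(q[:,2])),4),st[i,:4].tolist()))
    return out
E
python3 - <<'E'
from h import *
for n in ["scene","side"]:
    c=dict(np.load(n+"0.npz")); print(n); [print(x) for x in cases(c)]
c=dict(np.load("scene0.npz")); w=cloud(c)
for nm,(u,v) in dict(tape=(252,373),housing=(237,349),plugL=(222,312),plugS=(384,280),postTop=(262,163),purple=(348,190),board_nl=(270,478),instr_corner=(377,187),instr_nr=(470,378),tool=(285,435)).items(): print(nm,w[v,u].round(3))
m=(w[...,2]>.1)&(w[...,1]<.3)&(w[...,0]<.95); q=w[m]
print("instr",np.nanpercentile(q,[1,50,99],axis=0).round(3))
f=c["frame"][150:250,220:320]; cv2.imwrite("pics/lens.png",cv2.resize(f,None,fx=6,fy=6,interpolation=cv2.INTER_CUBIC)[:,:,::-1])
E
```

```text
scene
(array([577., 304.]), array([119.,  58.]), 'yaw', -11.3, 'z', 0.0495, [264, 277, 62, 35])
(array([470., 282.]), array([ 56., 121.]), 'yaw', 13.4, 'z', 0.0495, [298, 305, 62, 50])
(array([350., 293.]), array([ 55., 119.]), 'yaw', 11.3, 'z', 0.0496, [322, 353, 66, 56])
side
(array([579., 300.]), array([120.,  53.]), 'yaw', -11.5, 'z', 0.051, [283, 239, 43, 47])
(array([472., 278.]), array([ 54., 118.]), 'yaw', 12.7, 'z', 0.051, [231, 268, 64, 46])
(array([353., 290.]), array([ 54., 119.]), 'yaw', 11.4, 'z', 0.051, [166, 290, 65, 55])
tape [0.461 0.451 0.025]
housing [0.513 0.458 0.04 ]
plugL [0.599 0.453 0.052]
plugS [0.525 0.118 0.037]
postTop [0.779 0.269 0.227]
purple [0.794 0.051 0.043]
board_nl [0.273 0.503 0.005]
instr_corner [0.619 0.092 0.214]
instr_nr [0.267 0.082 0.   ]
tool [0.328 0.448 0.008]
instr [[-0.014 -0.641  0.101]
 [ 0.418 -0.003  0.211]
 [ 0.769  0.278  0.31 ]]
```

View pics/lens.png

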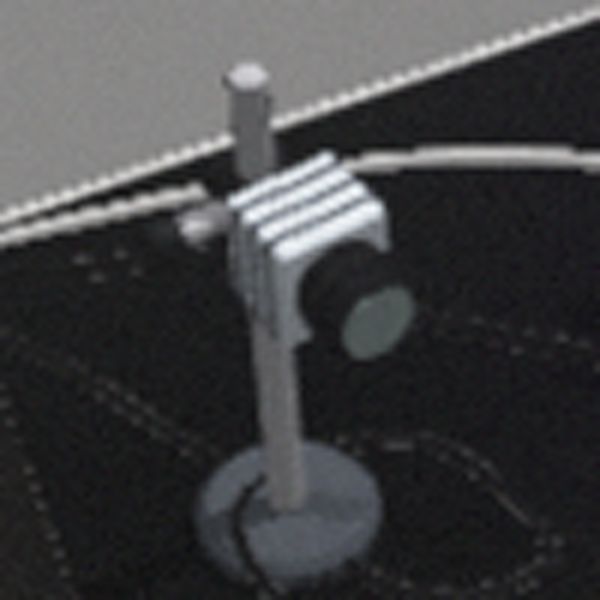

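The crop shows the lens glass centred at about (378,322) in the crop, which is full-image pixel (283,203.7). The post top is at (248,75) in the crop.

Run:
```python
from h import *
c=dict(np.load("scene0.npz")); w=cloud(c); K,P=c["mtx"],c["pose"]
def ray(u,v,z):
    d=P[:3,:3]@np.array([(u-K[0,2])/K[0,0],-(v-K[1,2])/K[1,1],-1]); return P[:3,3]+d*(z-P[2,3])/d[2]
print("lens ray",ray(220+378/6-.4,150+322/6-.4,.17).round(4),"depth",w[202:206,281:286].round(3).tolist())
print("post top",ray(220+248/6-.4,150+75/6-.4,.23).round(4))
# head top points
m=(w[...,2]>.183)&(w[...,2]<.2); m[:150]=0;m[250:]=0;m[:,:220]=0;m[:,320:]=0
q=w[m]; r=cv2.minAreaRect((q[:,:2]*1000).astype(np.float32)); print("head",r,np.median(q[:,2]),len(q))
s=dict(np.load("side0.npz")); w2=cloud(s)
m=(w2[...,2]>.1)&(w2[...,0]>.66)&(w2[...,0]<.82)&(w2[...,1]>.2)&(w2[...,1]<.33);v,u=np.where(m); print(u.min(),u.max(),v.min(),v.max())
for lo,hi in [(.2,.23),(.185,.2),(.15,.185)]:
    q=w2[m&(w2[...,2]>lo)&(w2[...,2]<hi)]; r=cv2.minAreaRect((q[:,:2]*1000).astype(np.float32)); print("side",lo,r,len(q))
f=s["frame"][145:255,350:450]; cv2.imwrite("pics/lens2.png",cv2.resize(f,None,fx=5,fy=5,interpolation=cv2.INTER_CUBIC)[:,:,::-1])
```

```text
lens ray [0.7081 0.2599 0.17  ] depth [[[0.708, 0.263, 0.175], [0.709, 0.261, 0.174], [0.708, 0.259, 0.173], [0.711, 0.255, 0.169], [0.709, 0.254, 0.17]], [[0.711, 0.262, 0.17], [0.708, 0.261, 0.171], [0.707, 0.259, 0.171], [0.71, 0.256, 0.167], [0.708, 0.255, 0.169]], [[0.707, 0.264, 0.171], [0.707, 0.262, 0.17], [0.711, 0.258, 0.164], [0.705, 0.258, 0.169], [0.71, 0.254, 0.164]], [[0.709, 0.263, 0.166], [0.708, 0.261, 0.166], [0.708, 0.259, 0.164], [0.711, 0.256, 0.161], [0.711, 0.254, 0.16]]]
post top [0.7797 0.2711 0.23  ]
head ((749.740478515625, 267.07122802734375), (88.52862548828125, 44.92498016357422), 8.601707458496094) 0.18983225137342918 473
371 432 154 213
side 0.2 ((784.5682373046875, 266.1228942871094), (15.022783279418945, 13.930514335632324), 65.89312744140625) 117
side 0.185 ((749.1707153320312, 262.6797790527344), (82.67990112304688, 45.99306106567383), 6.811264991760254) 510
side 0.15 ((756.8279418945312, 250.4566650390625), (92.05635070800781, 114.70921325683594), 14.338953018188477) 671
```

View pics/lens2.png

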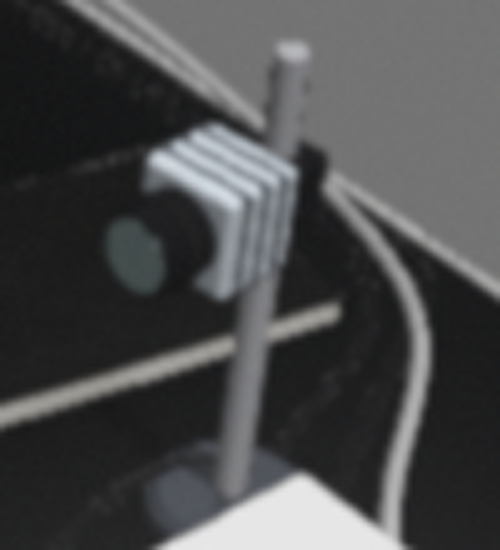

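```bash
python3 -m handwheel '[[-0.75,[0,0,0.1],[0,0,0]],[-0.75,[0,0,0.2],[0,0,0]],[-0.75,[0,0,0.2],[0,0,0]],[-0.75,[0,0,0.2],[0,0,0]],[-0.75,[0.27,0.41,0.2],[0,0,0.6]],[-0.75,[0.27,0.41,0.2],[0,0,0.6]],[-0.75,[0.27,0.41,0.2],[0,0,0.6]],[-0.75,[0.27,0.41,0.2],[0,0,0.6]]]' 40
```

```text
clock: 1.1
ee_pos: [0.3651, -0.3982, 0.4211]
eef_rot: [-0.001, 0.887, 0.461, -0.0]
contact_force: [0.5, 0.0, -0.2]
width: 0.076
grip_force: 0.0
```

```bash
python3 -m handwheel '[[-0.75,[0.135,0.2,0],[0,0,0.3]],[-0.75,[0.135,0.2,0],[0,0,0.3]],[-0.75,[0.135,0.2,0],[0,0,0.3]],[-0.75,[0.135,0.2,0],[0,0,0.3]],[-0.75,[0.135,0.55,0],[0,0,0.6]],[-0.75,[0.135,0.55,0],[0,0,0.6]],[-0.75,[0.135,0.55,0],[0,0,0.6]],[-0.75,[0.135,0.55,0],[0,0,0.6]]]'
```

```text
clock: 2.1
ee_pos: [0.4988, 0.0515, 0.4213]
eef_rot: [-0.0, 0.712, 0.702, -0.001]
contact_force: [0.9, 0.1, 0.4]
width: 0.0761
grip_force: 0.0
```

```bash
python3 -c "
from cell import env; import numpy as np
from scipy.spatial.transform import Rotation as R
s=env.read_state(); q=s['eef_rot']; r=R.from_quat([q[1],q[2],q[3],q[0]]).as_matrix(); print(np.round(s['joint_pos'],2),s['ee_pos'].round(4) if hasattr(s['ee_pos'],'round') else s['ee_pos'],np.degrees(np.arctan2(r[1,1],r[0,1])),r[:,2])"
```

```text
[ 0.56  0.01 -0.72  1.42  0.01  1.71 -0.17] [0.4988 0.0515 0.4213] -0.8228855892531103 [-1.56055001e-03 -4.50588805e-04 -9.99998681e-01]
```

```bash
python3 -m handwheel '[[-0.75,[0,0.1,0],[0,0,0.1]],[-0.75,[0,0.1,0],[0,0,0.1]],[-0.75,[-0.148,0.241,-0.2],[0,0,0.211]],[-0.75,[-0.148,0.241,-0.2],[0,0,0.211]],[-0.75,[-0.148,0.241,-0.2],[0,0,0.211]],[-0.75,[-0.148,0.241,-0.2],[0,0,0.211]],[-0.75,[-0.148,0.241,-0.3],[0,0,0.211]],[-0.75,[-0.148,0.241,-0.3],[0,0,0.211]]]'
python3 - <<'E'
from cell import env, read_camera
from h import *
print(np.round(env.read_state()['joint_pos'],2))
c=read_camera("wrist"); cv2.imwrite("pics/wrist0.png",c["frame"][:,:,::-1]); [print(x) for x in cases(c)]
E
```

```text
clock: 3.1
ee_pos: [0.351, 0.2897, 0.123]
eef_rot: [0.001, 0.634, 0.773, -0.0]
contact_force: [1.3, -0.8, -0.2]
width: 0.076
grip_force: 0.0
[ 0.31  0.03 -1.06  2.01  0.03  1.12 -0.56]
(array([466., 293.]), array([46., 92.]), 'yaw', 12.7, 'z', 0.0512, [445, 211, 82, 129])
(array([566., 313.]), array([62., 25.]), 'yaw', -10.7, 'z', 0.05, [587, 231, 53, 86])
```

View pics/wrist0.png

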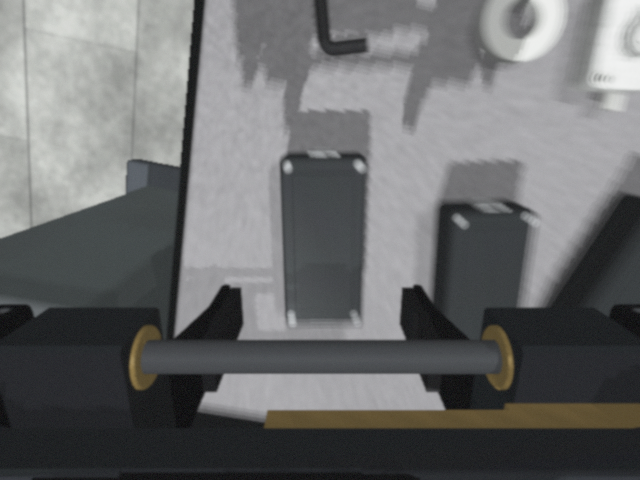

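The near case is squarely between the open fingers: its corners run from about (283,158) to (362,322), and the fingers sit at columns 230 and 415. I'll descend and grip.

```bash
python3 -m handwheel '[[-0.75,[0,0.002,-0.06],[0,0,0]],[-0.75,[0,0.002,-0.09],[0,0,0]],[-0.75,[0,0.002,-0.107],[0,0,0]],[-0.75,[0,0.002,-0.107],[0,0,0]],[1,[0,0.002,-0.107],[0,0,0]],[1,[0,0.002,-0.107],[0,0,0]],[1,[0,0.002,-0.107],[0,0,0]],[1,[0,0.002,-0.107],[0,0,0]]]' 45
```

```text
clock: 4.15
ee_pos: [0.3526, 0.2925, 0.0191]
eef_rot: [0.001, 0.634, 0.773, 0.001]
contact_force: [-0.7, -0.2, 6.4]
width: 0.0557
grip_force: 45.0
```

```bash
cat > st.py <<'E'
from cell import env
import numpy as np
from scipy.spatial.transform import Rotation as R
s=env.read_state(); q=s['eef_rot']; r=R.from_quat([q[1],q[2],q[3],q[0]]).as_matrix()
a=np.arctan2(r[1,1],r[0,1]); lx=np.array([np.cos(a),np.sin(a),0])
print(round(s['clock'],2),"j",np.round(s['joint_pos'],2),"p",np.round(s['ee_pos'],4),"yaw",round(np.degrees(a),1),"zt",r[:,2].round(3),"F",np.round(s['contact_force'],2),"T",np.round(s['torque'],3),"T.x",round(float(np.dot(s['torque'],lx)),3),"w",s['width'])
E
python3 -m handwheel '[[1,[0,0,0.06],[0,0,0]],[1,[0,0,0.12],[0,0,0]],[1,[0.08,0,0.27],[0,0,0]],[1,[0.08,0,0.27],[0,0,0]],[1,[0.08,0,0.27],[0,0,0]],[1,[0.08,0,0.27],[0,0,0]],[1,[0.08,0,0.27],[0,0,0]],[1,[0.08,0,0.27],[0,0,0]]]' && python3 st.py
python3 -m handwheel '[[1,[0,0,0],[-0.16,-0.03,0]],[1,[0,0,0],[-0.31,-0.06,0]],[1,[0,0,0],[-0.47,-0.09,0]],[1,[0,0,0],[-0.63,-0.13,0]],[1,[0,0,0],[-0.78,-0.16,0]],[1,[0,0,0],[-0.78,-0.16,0]],[1,[0,0,0],[-0.78,-0.16,0]],[1,[0,0,0],[-0.78,-0.16,0]]]' && python3 st.py
```

```text
clock: 5.15
ee_pos: [0.4301, 0.292, 0.2864]
eef_rot: [-0.0, 0.634, 0.774, -0.002]
contact_force: [-0.1, -0.2, -4.1]
width: 0.0558
grip_force: 45.0
5.15 j [ 0.39  0.1  -1.1   1.64  0.09  1.46 -0.52] p [0.4301 0.292  0.2864] yaw 11.4 zt [-0.003 -0.002 -1.   ] F [-0.05 -0.23 -4.15] T [-0.019 -0.144  0.039] T.x -0.047 w 0.05575062794396767
clock: 6.15
ee_pos: [0.4326, 0.2912, 0.2892]
eef_rot: [0.301, 0.586, 0.712, -0.244]
contact_force: [0.3, 0.3, -4.0]
width: 0.0559
grip_force: 45.0
6.15 j [-0.4   0.51 -0.84  1.44  0.79  2.05 -1.01] p [0.4326 0.2912 0.2892] yaw 11.2 zt [ 0.143 -0.699 -0.701] F [ 0.26  0.31 -4.02] T [ 1.309  0.162 -0.015] T.x 1.315 w 0.05586630189069478
```

```bash
python3 -m handwheel '[[1,[0,0,0],[0.16,0.03,0]],[1,[0,0,0],[0.31,0.06,0]],[1,[0,0,0],[0.47,0.09,0]],[1,[0,0,0],[0.63,0.13,0]],[1,[0,0,0],[0.78,0.16,0]],[1,[0,0,0],[0.78,0.16,0]],[1,[0,0,0],[0.78,0.16,0]]]' && python3 st.py
python3 -m handwheel '[[1,[0,0,0],[0.16,0.03,0]],[1,[0,0,0],[0.31,0.06,0]],[1,[0,0,0],[0.47,0.09,0]],[1,[0,0,0],[0.63,0.13,0]],[1,[0,0,0],[0.78,0.16,0]],[1,[0,0,0],[0.78,0.16,0]],[1,[0,0,0],[0.78,0.16,0]],[1,[0,0,0],[0.78,0.16,0]]]' && python3 st.py
```

```text
clock: 7.02
ee_pos: [0.4315, 0.292, 0.2886]
eef_rot: [0.001, 0.634, 0.773, -0.001]
contact_force: [-0.4, 0.7, -3.3]
width: 0.0554
grip_force: 45.0
7.03 j [ 0.27  0.08 -0.97  1.64  0.07  1.46 -0.5 ] p [0.4315 0.292  0.2886] yaw 11.3 zt [ 0.001 -0.003 -1.   ] F [-0.41  0.66 -3.25] T [ 0.062 -0.107  0.041] T.x 0.04 w 0.05535356705309909
clock: 8.02
ee_pos: [0.431, 0.2945, 0.2892]
eef_rot: [-0.3, 0.583, 0.715, 0.243]
contact_force: [-0.0, -0.1, -3.8]
width: 0.0554
grip_force: 45.0
8.03 j [ 0.59  0.03 -0.73  1.88 -0.79  1.38  0.28] p [0.431  0.2945 0.2892] yaw 11.7 zt [-0.146  0.698 -0.701] F [-0.   -0.05 -3.85] T [-1.278 -0.377 -0.061] T.x -1.328 w 0.055360110057092134
```

```bash
cat > avg.py <<'E'
from cell import env, read_camera
import numpy as np
from scipy.spatial.transform import Rotation as R
T=[]
for i in range(8):
    s=env.read_state(); q=s['eef_rot']; r=R.from_quat([q[1],q[2],q[3],q[0]]).as_matrix()
    a=np.arctan2(r[1,1],r[0,1]); T.append([np.dot(s['torque'],[np.cos(a),np.sin(a),0]),s['contact_force'][2]]); read_camera("side")
print("avg T.x",np.mean(T,0).round(4),"sd",np.std(T,0).round(4),"zt",r[:,2].round(4))
E
python3 avg.py
python3 -m handwheel '[[1,[0,0,0],[-0.16,-0.03,0]],[1,[0,0,0],[-0.31,-0.06,0]],[1,[0,0,0],[-0.43,-0.09,0]],[1,[0,0,0],[-0.43,-0.09,0]]]' && python3 avg.py
python3 -m handwheel '[[1,[0,0,0],[-0.16,-0.03,0]],[1,[0,0,0],[-0.31,-0.06,0]],[1,[0,0,0],[-0.47,-0.1,0]],[1,[0,0,0],[-0.63,-0.14,0]],[1,[0,0,0],[-0.7,-0.14,0]],[1,[0,0,0],[-0.7,-0.14,0]]]' && python3 avg.py
```

```text
avg T.x [-1.3467 -3.3626] sd [0.0268 0.36  ] zt [-0.1434  0.6997 -0.6999]
clock: 8.93
ee_pos: [0.4305, 0.2955, 0.2897]
eef_rot: [-0.138, 0.621, 0.763, 0.113]
contact_force: [-0.7, -0.0, -3.1]
width: 0.0557
grip_force: 45.0
avg T.x [-0.6555 -3.3564] sd [0.0349 0.5092] zt [-0.0696  0.3433 -0.9366]
clock: 10.07
ee_pos: [0.431, 0.2938, 0.2867]
eef_rot: [0.135, 0.623, 0.762, -0.113]
contact_force: [0.6, -0.5, -3.0]
width: 0.0558
grip_force: 45.0
avg T.x [ 0.704  -3.1873] sd [0.3485 0.5439] zt [ 0.0686 -0.3427 -0.9369]
```

```bash
sed -i 's/^print("avg/print(np.array(T)[:,0].round(2))\nprint("avg/; s/mean(T,0)/median(T,0)/' avg.py; python3 avg.py
```

```text
[0.58 0.6  0.55 0.58 0.64 0.63 0.63 0.54]
avg T.x [ 0.5893 -3.0289] sd [0.0354 0.4564] zt [ 0.0684 -0.3427 -0.937 ]
```

```bash
python3 -m handwheel '[[1,[-0.04,0,-0.03],[0.16,0.03,0]],[1,[-0.08,0,-0.06],[0.31,0.06,0]],[1,[-0.08,0,-0.12],[0.345,0.07,0]],[1,[-0.08,0,-0.18],[0.345,0.07,0]],[1,[-0.08,0,-0.22],[0.345,0.07,0]],[1,[-0.08,0,-0.25],[0.345,0.07,0]],[1,[-0.08,0,-0.25],[0.345,0.07,0]]]' && python3 st.py
```

```text
clock: 11.75
ee_pos: [0.3499, 0.2911, 0.0366]
eef_rot: [0.0, 0.633, 0.774, -0.004]
contact_force: [-0.9, 0.7, -2.7]
width: 0.0558
grip_force: 45.0
11.75 j [ 0.24  0.24 -1.06  2.09  0.26  0.96 -0.76] p [0.3499 0.2911 0.0366] yaw 11.4 zt [-0.005 -0.007 -1.   ] F [-0.88  0.7  -2.73] T [-0.066 -0.077 -0.005] T.x -0.08 w 0.0557738711573008
```

```bash
python3 -m handwheel '[[1,[0.001,0.001,-0.01],[0,0,0]],[1,[0.001,0.001,-0.016],[0,0,0]],[1,[0.001,0.001,-0.0175],[0,0,0]],[1,[0.001,0.001,-0.0175],[0,0,0]]]' && python3 -m handwheel '[[-0.7,[0,0,0],[0,0,0]],[-0.7,[0,0,0],[0,0,0]],[-0.7,[0,0,0],[0,0,0]],[-0.7,[0,0,0.06],[0,0,0]],[-0.7,[0,0,0.12],[0,0,0]],[-0.7,[0.119,-0.011,0.12],[0,0,0.03]],[-0.7,[0.119,-0.011,0.12],[0,0,0.03]],[-0.7,[0.119,-0.011,0.12],[0,0,0.03]]]' && python3 st.py
python3 - <<'E'
from cell import read_camera
from h import *
for n in ["scene","side"]:
    c=read_camera(n); cv2.imwrite(f"pics/{n}1.png",c["frame"][:,:,::-1]); print(n); [print(x) for x in cases(c)]
E
```

```text
clock: 12.25
ee_pos: [0.3532, 0.2934, 0.0211]
eef_rot: [0.002, 0.634, 0.773, -0.002]
contact_force: [-0.5, -0.5, -2.2]
width: 0.0557
grip_force: 45.0
clock: 13.25
ee_pos: [0.4763, 0.2798, 0.1401]
eef_rot: [0.001, 0.625, 0.781, -0.002]
contact_force: [-1.5, 0.0, -1.1]
width: 0.0743
grip_force: 0.0
13.25 j [ 0.34  0.35 -1.08  1.77  0.33  1.22 -0.61] p [0.4763 0.2798 0.1401] yaw 12.6 zt [-0.001 -0.003 -1.   ] F [-1.48  0.03 -1.11] T [-0.012 -0.037  0.018] T.x -0.02 w 0.07425836629267912
scene
(array([578., 305.]), array([119.,  59.]), 'yaw', -10.2, 'z', 0.0494, [264, 279, 62, 32])
(array([602., 454.]), array([35., 39.]), 'yaw', 66.9, 'z', 0.0512, [212, 304, 19, 18])
(array([470., 282.]), array([ 56., 121.]), 'yaw', 12.7, 'z', 0.0495, [298, 306, 62, 48])
(array([351., 294.]), array([ 56., 122.]), 'yaw', 12.0, 'z', 0.0494, [321, 353, 66, 56])
side
(array([578., 300.]), array([119.,  53.]), 'yaw', -11.2, 'z', 0.0512, [283, 239, 43, 48])
(array([472., 278.]), array([ 54., 118.]), 'yaw', 13.1, 'z', 0.051, [231, 268, 64, 46])
(array([353., 290.]), array([ 55., 120.]), 'yaw', 11.5, 'z', 0.051, [166, 290, 65, 54])
```

```bash
python3 -m handwheel '[[-0.7,[0,0,-0.06],[0,0,0]],[-0.7,[0,0,-0.1],[0,0,0]],[-0.7,[0,0,-0.12],[0,0,0]],[-0.7,[0,0,-0.12],[0,0,0]],[1,[0,0,-0.12],[0,0,0]],[1,[0,0,-0.12],[0,0,0]],[1,[0,0,-0.12],[0,0,0]],[1,[0,0,-0.12],[0,0,0]]]' 45 && python3 st.py
```

```text
clock: 14.35
ee_pos: [0.4727, 0.2827, 0.0221]
eef_rot: [0.002, 0.622, 0.783, -0.001]
contact_force: [-1.3, -1.4, 6.4]
width: 0.0555
grip_force: 45.0
14.35 j [ 0.23  0.49 -0.98  1.88  0.48  1.03 -0.73] p [0.4727 0.2827 0.0221] yaw 13.0 zt [ 0.002 -0.005 -1.   ] F [-1.34 -1.44  6.44] T [-0.185  0.151 -0.024] T.x -0.146 w 0.05550857937690582
```

```bash
python3 -m handwheel '[[1,[0,0,0.06],[0,0,0]],[1,[0,0,0.12],[0,0,0]],[1,[-0.04,0.01,0.265],[0,0,0]],[1,[-0.04,0.01,0.265],[0,0,0]],[1,[-0.04,0.01,0.265],[0,0,0]],[1,[-0.04,0.01,0.265],[0,0,0]],[1,[-0.04,0.01,0.265],[0,0,0]]]' && python3 st.py
python3 -m handwheel '[[1,[0,0,0],[-0.16,-0.035,0]],[1,[0,0,0],[-0.31,-0.07,0]],[1,[0,0,0],[-0.47,-0.11,0]],[1,[0,0,0],[-0.63,-0.145,0]],[1,[0,0,0],[-0.78,-0.18,0]],[1,[0,0,0],[-0.78,-0.18,0]],[1,[0,0,0],[-0.78,-0.18,0]],[1,[0,0,0],[-0.78,-0.18,0]]]' && python3 avg.py
```

```text
clock: 15.22
ee_pos: [0.4317, 0.2911, 0.284]
eef_rot: [0.001, 0.622, 0.783, -0.003]
contact_force: [-0.4, -0.3, -4.5]
width: 0.0552
grip_force: 45.0
15.22 j [ 0.47  0.14 -1.2   1.64  0.13  1.46 -0.51] p [0.4317 0.2911 0.284 ] yaw 13.0 zt [-0.002 -0.007 -1.   ] F [-0.43 -0.33 -4.47] T [-0.073 -0.097  0.011] T.x -0.093 w 0.05519708578707232
clock: 16.23
ee_pos: [0.4328, 0.2912, 0.2861]
eef_rot: [0.306, 0.574, 0.719, -0.244]
contact_force: [-0.3, -1.1, -3.5]
width: 0.0558
grip_force: 45.0
[1.28 1.28 1.33 1.29 1.27 1.32 1.29 1.36]
avg T.x [ 1.2872 -3.0676] sd [0.029  0.2716] zt [ 0.1605 -0.7027 -0.6931]
```

```bash
python3 -m handwheel '[[1,[0,0,0],[0.16,0.035,0]],[1,[0,0,0],[0.31,0.07,0]],[1,[0,0,0],[0.47,0.11,0]],[1,[0,0,0],[0.63,0.145,0]],[1,[0,0,0],[0.78,0.18,0]],[1,[0,0,0],[0.94,0.215,0]],[1,[0,0,0],[1.09,0.25,0]],[1,[0,0,0],[1.25,0.29,0]]]' && python3 -m handwheel '[[1,[0,0,0],[0.16,0.035,0]],[1,[0,0,0],[0.31,0.07,0]],[1,[0,0,0],[0.31,0.07,0]],[1,[0,0,0],[0.31,0.07,0]]]' && python3 avg.py
python3 -m handwheel '[[1,[0,0,0],[-0.16,-0.035,0]],[1,[0,0,0],[-0.31,-0.07,0]],[1,[0,0,0],[-0.43,-0.1,0]],[1,[0,0,0],[-0.43,-0.1,0]]]' && python3 avg.py
python3 -m handwheel '[[1,[0,0,0],[-0.16,-0.035,0]],[1,[0,0,0],[-0.31,-0.07,0]],[1,[0,0,0],[-0.47,-0.11,0]],[1,[0,0,0],[-0.63,-0.15,0]],[1,[0,0,0],[-0.7,-0.16,0]],[1,[0,0,0],[-0.7,-0.16,0]]]' && python3 avg.py
```

```text
clock: 17.62
ee_pos: [0.4314, 0.2915, 0.2862]
eef_rot: [-0.186, 0.604, 0.761, 0.147]
contact_force: [0.6, 0.3, -4.1]
width: 0.0557
grip_force: 45.0
clock: 18.12
ee_pos: [0.4312, 0.2932, 0.2862]
eef_rot: [-0.302, 0.572, 0.724, 0.24]
contact_force: [-0.2, 0.1, -2.4]
width: 0.0556
grip_force: 45.0
[-1.23 -1.26 -1.34 -1.3  -1.34 -1.3  -1.32 -1.23]
avg T.x [-1.296  -3.1809] sd [0.0426 0.7845] zt [-0.1621  0.6948 -0.7007]
clock: 19.02
ee_pos: [0.4304, 0.2957, 0.2873]
eef_rot: [-0.138, 0.609, 0.773, 0.11]
contact_force: [0.7, 0.1, -3.0]
width: 0.0558
grip_force: 45.0
[-0.64 -0.7  -0.69 -0.72 -0.66 -0.68 -0.68 -0.64]
avg T.x [-0.6789 -2.8341] sd [0.027  0.4643] zt [-0.0794  0.3385 -0.9376]
clock: 20.18
ee_pos: [0.4308, 0.294, 0.2842]
eef_rot: [0.139, 0.61, 0.772, -0.114]
contact_force: [0.2, 0.6, -2.8]
width: 0.0554
grip_force: 45.0
[0.66 0.61 0.62 0.62 0.62 0.6  0.67 0.62]
avg T.x [ 0.6224 -3.0527] sd [0.0223 0.4984] zt [ 0.078  -0.3472 -0.9345]
```

```bash
python3 -m handwheel '[[1,[0.02,-0.005,-0.03],[0.16,0.035,0]],[1,[0.04,-0.01,-0.06],[0.31,0.07,0]],[1,[0.04,-0.01,-0.12],[0.345,0.08,0]],[1,[0.04,-0.01,-0.18],[0.345,0.08,0]],[1,[0.04,-0.01,-0.22],[0.345,0.08,0]],[1,[0.04,-0.01,-0.25],[0.345,0.08,0]],[1,[0.04,-0.01,-0.25],[0.345,0.08,0]]]' && python3 st.py
```

```text
clock: 21.45
ee_pos: [0.4705, 0.2804, 0.0339]
eef_rot: [0.002, 0.622, 0.783, -0.006]
contact_force: [0.3, 0.1, -2.8]
width: 0.0557
grip_force: 45.0
21.45 j [ 0.22  0.47 -0.97  1.87  0.45  1.05 -0.71] p [0.4705 0.2804 0.0339] yaw 13.1 zt [-0.005 -0.013 -1.   ] F [ 0.33  0.15 -2.82] T [ 0.056 -0.052 -0.021] T.x 0.043 w 0.05568934352882629
```

```bash
python3 -m handwheel '[[1,[0.001,0.001,-0.008],[0.013,-0.005,0]],[1,[0.001,0.001,-0.0125],[0.013,-0.005,0]],[1,[0.001,0.001,-0.0125],[0.013,-0.005,0]]]' && python3 -m handwheel '[[-0.7,[0,0,0],[0,0,0]],[-0.7,[0,0,0],[0,0,0]],[-0.7,[0,0,0],[0,0,0]],[-0.7,[0,0,0.06],[0,0,0]],[-0.7,[0,0,0.12],[0,0,0]],[-0.7,[0.107,0.021,0.12],[0,0,-0.18]],[-0.7,[0.107,0.021,0.12],[0,0,-0.36]],[-0.7,[0.107,0.021,0.12],[0,0,-0.428]]]' && python3 -m handwheel '[[-0.7,[0,0,0],[0,0,0]]]' && python3 st.py
python3 - <<'E'
from cell import read_camera
from h import *
for n in ["scene","side"]:
    c=read_camera(n); print(n); [print(x) for x in cases(c)]
E
```

```text
clock: 21.82
ee_pos: [0.4733, 0.2832, 0.0238]
eef_rot: [0.001, 0.622, 0.783, 0.003]
contact_force: [0.2, 0.5, -3.7]
width: 0.0557
grip_force: 45.0
clock: 22.82
ee_pos: [0.5833, 0.3035, 0.1427]
eef_rot: [0.001, 0.776, 0.631, 0.003]
contact_force: [-0.6, -0.5, -0.3]
width: 0.0742
grip_force: 0.0
clock: 22.95
ee_pos: [0.5798, 0.3048, 0.1431]
eef_rot: [0.001, 0.773, 0.634, 0.002]
contact_force: [0.4, 0.3, 0.5]
width: 0.0736
grip_force: 0.0
22.95 j [ 0.13  0.52 -0.89  1.52  0.42  1.29 -1.01] p [0.5798 0.3048 0.1431] yaw -11.3 zt [ 0.005  0.001 -1.   ] F [0.36 0.35 0.52] T [ 0.016 -0.025  0.   ] T.x 0.02 w 0.07355809814759375
scene
(array([577., 304.]), array([120.,  61.]), 'yaw', -11.4, 'z', 0.0494, [264, 277, 62, 35])
(array([602., 455.]), array([37., 38.]), 'yaw', 49.1, 'z', 0.0509, [212, 304, 19, 18])
(array([471., 282.]), array([ 57., 120.]), 'yaw', 14.2, 'z', 0.0496, [298, 304, 62, 50])
(array([350., 295.]), array([ 55., 121.]), 'yaw', 12.0, 'z', 0.0495, [321, 353, 66, 56])
side
(array([578., 300.]), array([119.,  54.]), 'yaw', -11.0, 'z', 0.0511, [283, 239, 43, 48])
(array([473., 278.]), array([ 54., 117.]), 'yaw', 13.3, 'z', 0.0511, [231, 268, 64, 45])
(array([353., 290.]), array([ 54., 119.]), 'yaw', 11.2, 'z', 0.051, [166, 290, 65, 54])
```

```bash
python3 -m handwheel '[[-0.7,[-0.001,-0.002,-0.06],[0,0,0]],[-0.7,[-0.001,-0.002,-0.1],[0,0,0]],[-0.7,[-0.001,-0.002,-0.121],[0,0,0]],[-0.7,[-0.001,-0.002,-0.121],[0,0,0]],[1,[-0.001,-0.002,-0.121],[0,0,0]],[1,[-0.001,-0.002,-0.121],[0,0,0]],[1,[-0.001,-0.002,-0.121],[0,0,0]],[1,[-0.001,-0.002,-0.121],[0,0,0]]]' 45 && python3 st.py
```

```text
clock: 24.05
ee_pos: [0.5799, 0.3029, 0.0239]
eef_rot: [0.002, 0.774, 0.633, 0.004]
contact_force: [-0.5, -0.4, 5.9]
width: 0.056
grip_force: 44.9
24.05 j [ 0.09  0.63 -0.82  1.63  0.51  1.1  -1.07] p [0.5799 0.3029 0.0239] yaw -11.4 zt [ 0.008  0.002 -1.   ] F [-0.45 -0.37  5.91] T [-0.098  0.084  0.044] T.x -0.112 w 0.05598200650827787
```

```bash
python3 -m handwheel '[[1,[0,0,0.06],[0,0,0]],[1,[0,0,0.12],[0,0,0]],[1,[-0.13,-0.01,0.265],[0,0,0]],[1,[-0.13,-0.01,0.265],[0,0,0]],[1,[-0.13,-0.01,0.265],[0,0,0]],[1,[-0.13,-0.01,0.265],[0,0,0]],[1,[-0.13,-0.01,0.265],[0,0,0]],[1,[-0.13,-0.01,0.265],[0,0,0]]]' && python3 st.py
python3 -m handwheel '[[1,[0,0,0],[-0.16,0.03,0]],[1,[0,0,0],[-0.31,0.06,0]],[1,[0,0,0],[-0.47,0.09,0]],[1,[0,0,0],[-0.63,0.125,0]],[1,[0,0,0],[-0.785,0.155,0]],[1,[0,0,0],[-0.785,0.155,0]],[1,[0,0,0],[-0.785,0.155,0]],[1,[0,0,0],[-0.785,0.155,0]]]' && python3 avg.py && python3 st.py
```

```text
clock: 25.05
ee_pos: [0.4494, 0.291, 0.2855]
eef_rot: [0.001, 0.774, 0.633, 0.001]
contact_force: [0.3, -0.6, -4.2]
width: 0.0556
grip_force: 44.9
25.05 j [ 0.33  0.14 -1.04  1.61  0.12  1.46 -0.92] p [0.4494 0.291  0.2855] yaw -11.5 zt [ 0.003 -0.    -1.   ] F [ 0.32 -0.56 -4.23] T [-0.006 -0.036 -0.012] T.x 0.001 w 0.05559850692463711
clock: 26.05
ee_pos: [0.4489, 0.2938, 0.2856]
eef_rot: [0.251, 0.711, 0.584, -0.299]
contact_force: [-0.0, -0.0, -2.7]
width: 0.0553
grip_force: 45.0
[1.37 1.45 1.36 1.32 1.4  1.36 1.34 1.37]
avg T.x [ 1.3628 -3.0525] sd [0.0359 0.5134] zt [-0.1352 -0.703  -0.6983]
26.45 j [-0.89  0.54  0.03  1.24  0.4   2.05 -1.  ] p [0.4493 0.2917 0.287 ] yaw -11.2 zt [-0.135 -0.703 -0.698] F [-0.6  -0.2  -3.94] T [ 1.272e+00 -3.250e-01  1.000e-03] T.x 1.311 w 0.055396510908243254
```

```bash
python3 -m handwheel '[[1,[0,0,0],[0.16,-0.03,0]],[1,[0,0,0],[0.31,-0.06,0]],[1,[0,0,0],[0.47,-0.09,0]],[1,[0,0,0],[0.63,-0.125,0]],[1,[0,0,0],[0.785,-0.155,0]],[1,[0,0,0],[0.94,-0.185,0]],[1,[0,0,0],[1.09,-0.215,0]],[1,[0,0,0],[1.25,-0.25,0]]]' && python3 -m handwheel '[[1,[0,0,0],[0.16,-0.03,0]],[1,[0,0,0],[0.315,-0.06,0]],[1,[0,0,0],[0.315,-0.06,0]],[1,[0,0,0],[0.315,-0.06,0]]]' && python3 avg.py
python3 -m handwheel '[[1,[0,0,0],[-0.16,0.03,0]],[1,[0,0,0],[-0.31,0.06,0]],[1,[0,0,0],[-0.43,0.085,0]],[1,[0,0,0],[-0.43,0.085,0]]]' && python3 avg.py
python3 -m handwheel '[[1,[0,0,0],[-0.16,0.03,0]],[1,[0,0,0],[-0.31,0.06,0]],[1,[0,0,0],[-0.47,0.09,0]],[1,[0,0,0],[-0.63,0.125,0]],[1,[0,0,0],[-0.7,0.14,0]],[1,[0,0,0],[-0.7,0.14,0]]]' && python3 avg.py; python3 st.py
```

```text
clock: 27.45
ee_pos: [0.4485, 0.291, 0.2878]
eef_rot: [-0.148, 0.752, 0.614, 0.186]
contact_force: [-0.9, -0.3, -3.2]
width: 0.0554
grip_force: 45.0
clock: 27.95
ee_pos: [0.4486, 0.2929, 0.2879]
eef_rot: [-0.244, 0.714, 0.583, 0.3]
contact_force: [0.4, 1.2, -2.2]
width: 0.0554
grip_force: 45.0
[-1.33 -1.27 -1.35 -1.39 -1.34 -1.35 -1.3  -1.34]
avg T.x [-1.34   -3.3143] sd [0.0317 0.6197] zt [ 0.1443  0.7001 -0.6994]
clock: 28.85
ee_pos: [0.4485, 0.2953, 0.2882]
eef_rot: [-0.112, 0.761, 0.624, 0.14]
contact_force: [-0.0, -0.5, -3.1]
width: 0.0561
grip_force: 45.0
[-0.66 -0.74 -0.74 -0.72 -0.7  -0.72 -0.7  -0.62]
avg T.x [-0.712  -3.3515] sd [0.0392 0.3031] zt [ 0.0741  0.3435 -0.9362]
clock: 30.0
ee_pos: [0.4485, 0.2942, 0.2856]
eef_rot: [0.113, 0.761, 0.624, -0.135]
contact_force: [0.3, -0.2, -3.3]
width: 0.0555
grip_force: 45.0
[0.69 0.65 0.62 0.63 0.58 0.65 0.69 0.62]
avg T.x [ 0.6369 -3.3036] sd [0.0345 0.4527] zt [-0.0621 -0.3406 -0.9381]
30.4 j [-0.72  0.26 -0.05  1.44  0.22  1.73 -0.97] p [0.4491 0.2917 0.288 ] yaw -11.4 zt [-0.062 -0.341 -0.938] F [ 0.16 -0.5  -3.4 ] T [ 0.656 -0.233  0.016] T.x 0.689 w 0.05543659607644918
```

```bash
python3 -m handwheel '[[1,[0.05,0.005,-0.02],[0.16,-0.03,0]],[1,[0.1,0.01,-0.03],[0.31,-0.06,0]],[1,[0.13,0.01,-0.08],[0.345,-0.065,0]],[1,[0.13,0.01,-0.14],[0.345,-0.065,0]],[1,[0.13,0.01,-0.2],[0.345,-0.065,0]],[1,[0.13,0.01,-0.24],[0.345,-0.065,0]],[1,[0.13,0.01,-0.25],[0.345,-0.065,0]],[1,[0.13,0.01,-0.25],[0.345,-0.065,0]]]' && python3 st.py
```

```text
clock: 31.4
ee_pos: [0.5794, 0.3023, 0.0381]
eef_rot: [0.002, 0.774, 0.633, -0.001]
contact_force: [-0.8, 1.3, -2.8]
width: 0.0557
grip_force: 45.0
31.4 j [-0.52  0.47 -0.01  1.63  0.01  1.04 -0.73] p [0.5794 0.3023 0.0381] yaw -11.5 zt [ 0.001 -0.004 -1.   ] F [-0.78  1.32 -2.79] T [-0.051 -0.092 -0.015] T.x -0.032 w 0.0556996762394105
```

```bash
python3 -m handwheel '[[1,[0,0,-0.008],[0.003,0,0]],[1,[0,0,-0.0145],[0.003,0,0]],[1,[0,0,-0.0145],[0.003,0,0]]]' && python3 -m handwheel '[[-0.7,[0,0,0],[0,0,0]],[-0.7,[0,0,0],[0,0,0]],[-0.7,[0,0,0],[0,0,0]],[-0.7,[0,0,0.06],[0,0,0]],[-0.7,[0,0,0.12],[0,0,0]],[-0.7,[-0.06,-0.003,0.12],[0,0,0.18]],[-0.7,[-0.12,-0.006,0.12],[0,0,0.36]],[-0.7,[-0.18,-0.009,0.12],[0,0,0.4]]]' && python3 -m handwheel '[[-0.7,[-0.048,-0.002,0],[0,0,0]],[-0.7,[-0.048,-0.002,0],[0,0,0]]]' && python3 st.py
python3 - <<'E'
from cell import read_camera
from h import *
for n in ["scene","side"]:
    c=read_camera(n); print(n); [print(x) for x in cases(c)]
E
```

```text
clock: 31.78
ee_pos: [0.5798, 0.3028, 0.0238]
eef_rot: [0.001, 0.774, 0.633, 0.001]
contact_force: [1.3, -0.5, -0.8]
width: 0.0559
grip_force: 45.0
clock: 32.78
ee_pos: [0.3971, 0.2933, 0.1431]
eef_rot: [0.001, 0.632, 0.775, 0.0]
contact_force: [0.4, 1.0, 0.8]
width: 0.0737
grip_force: 0.0
clock: 33.02
ee_pos: [0.3478, 0.2915, 0.143]
eef_rot: [0.001, 0.631, 0.776, -0.0]
contact_force: [1.2, -0.0, -0.4]
width: 0.0739
grip_force: 0.0
33.02 j [-0.6  -0.03 -0.16  2.01 -0.    1.16 -0.55] p [0.3478 0.2915 0.143 ] yaw 11.7 zt [ 0.001 -0.001 -1.   ] F [ 1.16 -0.05 -0.37] T [ 0.001 -0.22   0.032] T.x -0.044 w 0.07386798774910014
scene
(array([577., 305.]), array([118.,  57.]), 'yaw', -11.9, 'z', 0.0492, [264, 278, 56, 34])
(array([348., 301.]), array([ 55., 108.]), 'yaw', 12.3, 'z', 0.0491, [321, 356, 59, 53])
side
(array([578., 300.]), array([119.,  54.]), 'yaw', -11.4, 'z', 0.0511, [283, 239, 43, 48])
(array([473., 278.]), array([ 53., 119.]), 'yaw', 12.7, 'z', 0.0511, [231, 268, 64, 45])
(array([353., 290.]), array([ 54., 120.]), 'yaw', 11.3, 'z', 0.051, [166, 290, 65, 54])
```

```bash
python3 -m handwheel '[[-0.7,[0.003,0,-0.06],[0,0,0]],[-0.7,[0.003,0,-0.1],[0,0,0]],[-0.7,[0.003,0,-0.122],[0,0,0]],[-0.7,[0.003,0,-0.122],[0,0,0]],[1,[0.003,0,-0.122],[0,0,0]],[1,[0.003,0,-0.122],[0,0,0]],[1,[0.003,0,-0.122],[0,0,0]],[1,[0.003,0,-0.122],[0,0,0]]]' 45 && python3 st.py && python3 -m handwheel '[[1,[0,0,0.06],[0,0,0]],[1,[0,0,0.12],[0,0,0]],[1,[0.08,0,0.265],[0,0,0]],[1,[0.08,0,0.265],[0,0,0]],[1,[0.08,0,0.265],[0,0,0]],[1,[0.08,0,0.265],[0,0,0]],[1,[0.08,0,0.265],[0,0,0]]]' && python3 st.py
```

```text
clock: 34.12
ee_pos: [0.3545, 0.2919, 0.0219]
eef_rot: [0.001, 0.633, 0.774, 0.001]
contact_force: [-1.0, -0.8, 6.5]
width: 0.056
grip_force: 45.0
34.12 j [-0.6   0.13 -0.16  2.12  0.03  0.89 -0.57] p [0.3545 0.2919 0.0219] yaw 11.5 zt [ 0.003  0.    -1.   ] F [-1.02 -0.84  6.54] T [-0.217  0.262 -0.011] T.x -0.16 w 0.055973285894373594
clock: 35.0
ee_pos: [0.4324, 0.2909, 0.2836]
eef_rot: [0.0, 0.633, 0.774, -0.002]
contact_force: [0.0, 1.3, -4.5]
width: 0.0558
grip_force: 45.0
35.0 j [-0.55  0.03 -0.1   1.67  0.    1.45 -0.45] p [0.4324 0.2909 0.2836] yaw 11.5 zt [-0.002 -0.003 -1.   ] F [ 0.05  1.33 -4.48] T [-0.059 -0.02  -0.02 ] T.x -0.061 w 0.055823503859398965
```

```bash
python3 -m handwheel '[[1,[0,0,0],[0.16,0.03,0]],[1,[0,0,0],[0.31,0.06,0]],[1,[0,0,0],[0.345,0.07,0]],[1,[0,0,0],[0.345,0.07,0]],[1,[0,0,0],[0.345,0.07,0]],[1,[0,0,0],[0.345,0.07,0]]]' && python3 avg.py
python3 -m handwheel '[[1,[0,0,0],[-0.16,-0.03,0]],[1,[0,0,0],[-0.31,-0.06,0]],[1,[0,0,0],[-0.47,-0.1,0]],[1,[0,0,0],[-0.63,-0.13,0]],[1,[0,0,0],[-0.69,-0.14,0]],[1,[0,0,0],[-0.69,-0.14,0]]]' && python3 avg.py && python3 avg.py
```

```text
clock: 35.75
ee_pos: [0.4331, 0.2922, 0.2854]
eef_rot: [-0.135, 0.623, 0.763, 0.11]
contact_force: [-0.3, -0.2, -3.7]
width: 0.0556
grip_force: 45.0
[-0.58 -0.54 -0.64 -0.64 -0.64 -0.67 -0.61 -0.67]
avg T.x [-0.6403 -3.1651] sd [0.0424 0.4542] zt [-0.0673  0.3369 -0.9391]
clock: 36.9
ee_pos: [0.4328, 0.2933, 0.2846]
eef_rot: [0.135, 0.622, 0.763, -0.111]
contact_force: [-0.8, 0.2, -3.4]
width: 0.056
grip_force: 45.0
[0.57 0.5  0.48 0.54 0.49 0.58 0.58 0.57]
avg T.x [ 0.5523 -3.378 ] sd [0.0381 0.5007] zt [ 0.0699 -0.3381 -0.9385]
[0.59 0.61 0.58 0.55 0.58 0.54 0.6  0.64]
avg T.x [ 0.5865 -3.3699] sd [0.0315 0.5078] zt [ 0.0698 -0.3388 -0.9383]
```

```bash
python3 -m handwheel '[[1,[0,0,0],[0.16,0.03,0]],[1,[0.03,-0.01,0],[0.31,0.06,0]],[1,[0.06,-0.02,0],[0.345,0.07,0]],[1,[0.1,-0.035,0],[0.345,0.07,0]],[1,[0.149,-0.052,0],[0.345,0.07,0]],[1,[0.149,-0.052,0],[0.345,0.07,0]],[1,[0.149,-0.052,0],[0.345,0.07,0]]]' && python3 -m handwheel '[[1,[0,0,-0.03],[0,0,-0.06]],[1,[0,0,-0.06],[0,0,-0.06]],[1,[0,0,-0.09],[0,0,-0.06]],[1,[0,0,-0.12],[0,0,-0.06]],[1,[0,0,-0.122],[0,0,-0.06]],[1,[0,0,-0.122],[0,0,-0.06]],[1,[0,0,-0.122],[0,0,-0.06]]]' && python3 st.py
python3 - <<'E'
from cell import read_camera
from h import *
for n in ["scene","side"]:
    c=read_camera(n); cv2.imwrite(f"pics/{n}2.png",c["frame"][:,:,::-1]); np.savez(n+"2.npz",**c); print(n); [print(x) for x in cases(c)]
s=c;K,P=s["mtx"],s["pose"];u,v=350+135/5,145+256/5
d=P[:3,:3]@np.array([(u-.4-K[0,2])/K[0,0],-(v-.4-K[1,2])/K[1,1],-1]); print("side lens",P[:3,3]+d*(.17-P[2,3])/d[2])
E
```

```text
clock: 38.58
ee_pos: [0.5823, 0.2395, 0.2852]
eef_rot: [0.0, 0.633, 0.774, -0.001]
contact_force: [-0.1, 0.4, -2.8]
width: 0.0555
grip_force: 45.0
clock: 39.45
ee_pos: [0.5837, 0.2401, 0.1659]
eef_rot: [0.001, 0.656, 0.755, 0.001]
contact_force: [0.3, -0.6, -3.4]
width: 0.0556
grip_force: 45.0
39.45 j [-0.41  0.31 -0.03  1.58  0.01  1.25 -0.3 ] p [0.5837 0.2401 0.1659] yaw 8.1 zt [ 0.004  0.    -1.   ] F [ 0.26 -0.56 -3.44] T [-0.09  -0.062 -0.027] T.x -0.098 w 0.05560137105634743
scene
(array([577., 304.]), array([119.,  58.]), 'yaw', -10.7, 'z', 0.0493, [264, 278, 62, 34])
(array([602., 454.]), array([37., 40.]), 'yaw', 25.1, 'z', 0.051, [212, 304, 19, 18])
(array([471., 283.]), array([ 57., 119.]), 'yaw', 12.9, 'z', 0.0494, [298, 305, 62, 50])
side
(array([579., 301.]), array([120.,  54.]), 'yaw', -11.3, 'z', 0.051, [283, 238, 43, 48])
(array([472., 278.]), array([ 56., 118.]), 'yaw', 11.8, 'z', 0.051, [231, 267, 64, 46])
side lens [0.71156216 0.26096172 0.17      ]
```

View pics/scene2.png

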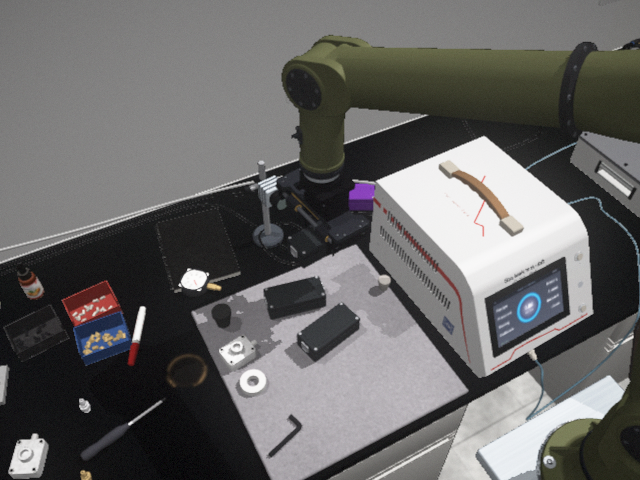

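View pics/side2.png

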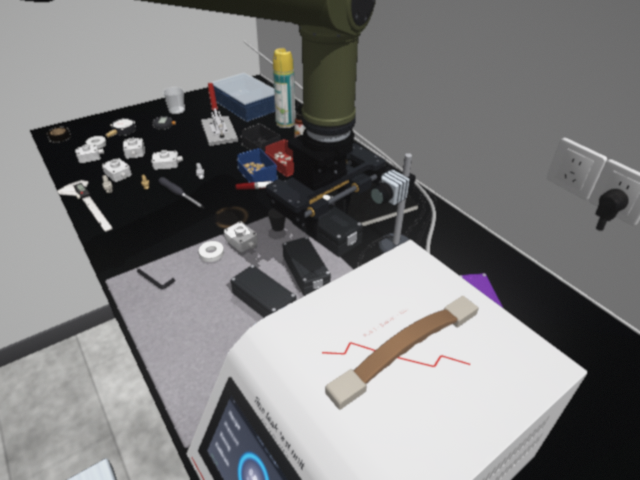

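Both views show the near case gripped and level in front of the lens (scene about (330,235), side about (340,225)). The other two cases are in place and nothing else has moved. I'll lower it 4 mm, settle, and check it numerically.

```bash
python3 -m handwheel '[[1,[0,0.001,-0.004],[0,0.004,0]],[1,[0,0.001,-0.004],[0,0.004,0]],[1,[0,0.001,-0.004],[0,0.004,0]],[1,[0,0.001,-0.004],[0,0.004,0]],[1,[0,0.001,-0.004],[0,0.004,0]]]' && python3 st.py
python3 - <<'E'
from cell import read_camera
from h import *
for n in ["scene","side"]:
    c=read_camera(n); w=cloud(c); g=c["frame"].astype(int).sum(-1)
    m=(w[...,2]>.184)&(w[...,2]<.2)&(w[...,0]>.5)&(w[...,0]<.66)&(w[...,1]>.14)&(w[...,1]<.34); q=w[m]
    r=cv2.minAreaRect((q[:,:2]*1000).astype(np.float32)); print(n,r,np.percentile(q[:,2],[10,50,90]).round(4),len(q))
    for lo in (.15,):
        b=w[(w[...,2]>.14)&(w[...,2]<.184)&(w[...,0]>.5)&(w[...,0]<.66)&(w[...,1]>.14)&(w[...,1]<.34)]; print(np.percentile(b,[0.5,99.5],axis=0).round(3))
E
```

```text
clock: 40.17
ee_pos: [0.5829, 0.2403, 0.1598]
eef_rot: [-0.001, 0.656, 0.755, -0.001]
contact_force: [-0.0, 0.2, -3.4]
width: 0.0554
grip_force: 45.0
40.17 j [-0.41  0.32 -0.03  1.58  0.01  1.25 -0.3 ] p [0.5829 0.2403 0.1598] yaw 8.0 zt [-0.003 -0.001 -1.   ] F [-0.01  0.18 -3.42] T [-0.077 -0.122 -0.009] T.x -0.093 w 0.05543753937674757
scene ((580.8695678710938, 268.1233215332031), (78.01872253417969, 79.41050720214844), 86.6301498413086) [0.1851 0.1875 0.1899] 697
[[0.542 0.239 0.148]
 [0.615 0.306 0.184]]
side ((587.9047241210938, 216.3130645751953), (78.15033721923828, 75.80201721191406), 15.651178359985352) [0.1869 0.1891 0.1911] 1087
[[0.546 0.177 0.149]
 [0.618 0.286 0.184]]
```

```bash
python3 -m handwheel '[[1,[0,0.001,0.002],[0,-0.003,0]],[1,[0,0.001,0.002],[0,-0.003,0]],[1,[0,0.001,0.002],[0,-0.003,0]],[1,[0,0.001,0.002],[0,-0.003,0]],[1,[0,0.001,0.002],[0,-0.003,0]],[1,[0,0.001,0.002],[0,-0.003,0]]]' && python3 st.py && python3 -c "
from cell import close_job; print(close_job())"
```

```text
clock: 41.02
ee_pos: [0.5829, 0.2413, 0.1618]
eef_rot: [0.0, 0.656, 0.755, -0.0]
contact_force: [-0.1, -0.6, -3.5]
width: 0.0555
grip_force: 45.0
41.02 j [-0.41  0.31 -0.03  1.58  0.01  1.25 -0.3 ] p [0.5829 0.2413 0.1618] yaw 8.0 zt [ 0.    -0.001 -1.   ] F [-0.09 -0.56 -3.47] T [-0.063 -0.099  0.029] T.x -0.076 w 0.05553349312381342
the job is handed in; nothing more can be done
None
```

I rocked all three cases in order, judged the near one to rattle from small wrist-torque differences (not conclusive), and handed the job in at 41 s holding it level, its centre about 13 cm (near face about 10 cm) in front of the lens, with the other two back in their places.

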